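Feed one clamping washer and set it aside on the blue pad

ROBOT

A 6-joint arm with a two-finger parallel gripper is mounted at the origin on the work surface. World frame = base frame: x ahead of the robot, y to its left, z up, the work surface at z = 0. Lengths are in m, angles in rad, forces in N, time in s.
With the tool pointing down it reaches from about 0.325 to 0.9 m from the base axis. Payload 6.1 kg.
Tool frame: the origin (TCP) lies between the finger pads; the fingertips stand tcp_to_tips ahead of it and the grasp point (between the pads) lies 11 mm behind it (tcp_to_tips is the distance from the TCP to the fingertips, in m); y points along the fingers, z is the direction in which the jaws open and shut, and the axes are right-handed (so a half turn about y gives the same grasp; the last joint's range is limited). The gripper opens to 87 mm and grips with 3 to 60 N. Pads are 19 mm wide; open, the fingers measure 117 mm over their backs; the gripper's body (75 mm by 190 mm) begins 51 mm behind the grasp point.
Start: joints at [1.195, 0.22, 1.526, -0, 1.395, -0.126], TCP at [0.155, 0.606, 0.231] pointing down, gripper open.
Joint ranges: [-2.98, 2.98], [-0.91, 2.08], [0.09, 2.57], [-1.24, 4.39], [0.2, 2.65], [-2.68, 2.68]. Speed limits (rad/s): [2.57, 2.57, 3.01, 3.14, 3.14, 3.14].

INTERFACE

Orientations are given as a unit quaternion [w, x, y, z].
In Python, from plant import * gives the robot as it stands. The module is installed in compiled form; this text tells all that it offers.
- The arm moves only by the tool apply_moves, never from a script. Its argument "rows" is a list of rows, each a list of 2 entries, a list of its own where there are three numbers: the shift along the tool's x, y, z in m, then the turn about the tool's y in degrees. A call has 1 to 5 rows; each row is the pose to reach, as a shift and turn from the pose measured when the call began, along the tool's axes at that moment; what a row does not reach only later rows make up. A row lasts 1/10 s, in which the tool goes at most 50 mm and 8.59 degrees, less where a joint would pass 70% of its speed; a pose out of reach is approached as far as the arm can. A call with a gripper value outside its range is refused whole. "fingers" is the finger opening in m, from 0 to 0.087, set as the call begins (left out, the last holds). The fingers move at their own pace and stop on an object; "newtons" is the grip in N (left out, the last holds). Time passes only in rows, so rows that repeat a pose let the fingers close. It gives the time, the measured TCP pose, the force and the opening at its end, in the units of the state.
- observe(): the state, without advancing time (a new reading comes with each control period).
- capture(name): name is "scene" or "top"; returns a dict with "pixels" (420x560x3 uint8, red, green, blue), "range_z" (420x560 float32, m along the optical axis (not along the pixel's ray), 0 where there is no reading), "intrinsics" (3x3 intrinsics, pixels), "k1" (the pictures are not rectified: a ray, as slopes to the right and down, at radius r is drawn at 1 + k1 r^2 times it, then the intrinsics apply), "R" (3x3) and "t" (3): a world point X has camera coordinates R X + t. Camera axes: x right, y down, z forward; pixel columns grow to the right and rows downward; lengths in m; the calibration is good to about 2 mm. A picture is of the moment at which its call begins.
- close_job(): hands the job in, once; it reports no verdict.
The state is a dict: "time": time; "q": joint angles; "joint_velocities": joint speeds; "effort": joint torques, N m; "tcp_pos": TCP position; "eef_rot": TCP orientation; "force": force on the tool from outside, world axes, zero at the start; "moment": the same for the moment, N m; "opening": finger opening in m.
Only numpy, scipy, OpenCV 4.12 (cv2) and the standard library are available. Lean on these libraries where they do the work, as an engineer would, in place of code of your own. Each camera call takes 0.05 s, during which the arm holds its last target.

TASK

Push the washer feeder's black plunger knob fully home once, so that a single washer comes out of the gate, and back off so the plunger springs out again. Then, with the fingertips, nudge that washer sideways along the channel until it lies flat and wholly on the blue pad. Do not pick the washer up, feed no second one, and leave the tin, the bolt, the file and the tap wrench where they are.

Things in the scene. Friction and masses are not known exactly. Their poses are not given: they have to be found in the camera images.
- feeder: Bench washer feeder, bolted down, T-shaped, 245 x 286 mm in plan. Origin: on the bench under the magazine's axis; x is the feed direction (away from the knob, out of the gate), y to the left of it, z up. Positions below are in this frame, in mm. Dark foot plate from x -115 to 34, y -45 to 45, top z 10; on it two slide rails, y +-22 to +-32, x -112 to -34, up to z 24.
- magazine_top (a point): Centre of the mouth of the green open-topped magazine: x 0, y 0, z 66. The magazine measures 64 x 64 mm outside and stands on the feeder's floor (z 10) with six washers stacked in it. It is the tallest part of the feeder.
- apron (a point): Centre of the channel in front of the gate: x 67, y 0, z 10. The channel runs along y, 66 mm wide between fences at x 34 and 100, ended by fences at y +-137; fences are 6 mm thick, tops at z 16. Its middle, y -50 to 50, is the flat dark steel apron (z 10); beyond, at each end, lies a coloured pad whose top is 2 mm lower (z 8).
- knob_face (a point): Centre of the outer flat face of the black plunger knob (34 mm diameter, 12 mm thick, on a 12 mm stem, axis level along x). With the plunger out it is at x -138, y 0, z 28; it moves with the plunger. Push it towards +x, for instance with shut fingers pointing down behind it: there the bench (z 0) is bare.
- plunger (a joint): Plunger travel in m: 0 out (start), 0.060 home against its stop; the knob moves straight along +x and springs back by itself. Needs about 5 N at first, 9 N at the end, plus 3 to 5 N to slide the washers. One full push drives the lowest washer out until its centre is at about x 59; when the plunger is out again the stack drops, and another push would feed another.
- washer1: The lowest washer, the one that comes out: bright steel, 45 mm outside diameter, 17 mm bore, 6 mm thick, about 64 g. Origin: centre of its underside; z is its axis. It starts in the magazine at x 0, y 0, z 10.
- washer2: The next washer in the stack, like the first; it stays in the magazine. Origin: centre of its underside.
- blue_pad: Blue plastic pad, 65 mm (x) by 86 mm (y), 8 mm high, fixed in one end of the channel: centre at x 67 and y +93.5 or -93.5 (it changes places with the red pad from start to start). Origin: on the bench (z 0) under its centre; axes parallel to the feeder's.
- red_pad: Red plastic pad (for rejects) of the same size, in the other end of the channel. Origin: on the bench under its centre.
- tin: Closed round tin, 80 mm diameter, 95 mm high, standing beyond the channel's outer fence (x over 100); leave it. Origin: centre of its underside.
- bolt: Dark hexagon bolt standing on its head, 24 mm across flats, 90 mm tall, beside the slide rails on the -y side; leave it. Origin: centre of its underside.
- file: Flat file with wooden handle, 325 mm long, 22 mm high, lying beyond the channel's outer fence; leave it. Origin: on the bench, 135 mm from the butt of the handle; x points to its tip.
- tap_wrench: Bar tap wrench, 290 mm long, 22 mm high, lying on the +y side of the feeder, its long axis x roughly along the feed direction; leave it. Origin: on the bench under its middle.
Things that resemble listed ones, but are neither listed nor needed, are in the scene too. What is meant by the blue_pad is not yellow, and is the larger of those in its own colour.

How it is judged:
By the outcome, as a careful person would: the job done as asked, in the order asked, and still so for the second after the job is handed in, with the robot touching nothing.
It also fails if it takes over 51 s, if anything falls off the work surface, if the arm or the gripper's body presses on something with over 40 N, if the wrist force passes 120 N, or if a joint passes its speed limit or range.

## Working session

There is one attempt and no reset: what is moved stays moved. The work goes in short steps, Python scripts to look and compute and a tool call to move; the robot and the scene stay as the last step left them, time stands still between calls to the robot, and variables do not carry over. Pictures are saved under pics/ and viewed, and the job is handed in when it is done.

Besides the shell and the picture viewer there is one more tool, called as name(argument=value, ...) on one line, values as JSON. apply_moves: Moves the arm, as the interface text tells. Its arguments: {"type":"object","properties":{"rows":{"type":"array"},"fingers":{"type":"number"},"newtons":{"type":"number"}},"required":["rows"]}

```bash
mkdir -p pics; cat > h.py <<'E'
from plant import *
import numpy as np, cv2
def snap(n,f):
    c=capture(n); np.savez(f'{f}.npz',**{k:np.array(v) for k,v in c.items()}); cv2.imwrite(f'pics/{f}.png',cv2.cvtColor(c['pixels'],cv2.COLOR_RGB2BGR)); return c
def load(f): return dict(np.load(f'{f}.npz'))
def ray(c,u,v):
    K=c['intrinsics'];k=float(c['k1'])
    d=np.array([(u-K[0,2])/K[0,0],(v-K[1,2])/K[1,1]]);p=d.copy()
    for _ in range(30): p=d/(1+k*(p@p))
    return np.array([p[0],p[1],1])
def at_z(c,u,v,z):
    R=c['R'];t=c['t'];r=R.T@ray(c,u,v);o=-R.T@t
    return o+r*(z-o[2])/r[2]
def depth(c,u,v):
    d=c['range_z'][int(round(v)),int(round(u))]
    return c['R'].T@(ray(c,u,v)*d-c['t'])
def proj(c,X):
    p=c['R']@np.array(X)+c['t'];s=p[:2]/p[2];s=s*(1+float(c['k1'])*(s@s));K=c['intrinsics']
    return np.array([K[0,0]*s[0]+K[0,2],K[1,1]*s[1]+K[1,2]])
def crop(c,f,u0,v0,u1,v1,s):
    im=cv2.cvtColor(c['pixels'],cv2.COLOR_RGB2BGR)[v0:v1,u0:u1]
    cv2.imwrite(f'pics/{f}.png',cv2.resize(im,None,fx=s,fy=s,interpolation=cv2.INTER_CUBIC))
E
python3 - <<'E'
from h import *
print(observe())
for n in('scene','top'):
    c=snap(n,n+'0'); print(n,c['intrinsics'],c['k1'],-c['R'].T@c['t'])
E
```

```text
{'time': 0.0, 'q': array([ 1.19491765e+00,  2.21216933e-01,  1.52757649e+00, -1.89551423e-06,
        1.39467675e+00, -1.26112664e-01]), 'joint_velocities': array([ 0.00079157, -0.00085528,  0.00041738, -0.00074646, -0.00033418,
        0.00014945]), 'effort': array([ 9.08172333e-04, -4.94607067e+01, -3.87382758e+01,  7.00073317e-02,
        5.68267680e-02, -1.31071383e-04]), 'tcp_pos': array([0.15428278, 0.6050586 , 0.22946124]), 'eef_rot': array([-0.70095655,  0.70224288, -0.08824034,  0.08791188]), 'force': array([-0.01210339,  0.50453958,  0.36459257]), 'moment': array([-0.01787256, -0.04276275, -0.00530633]), 'opening': 0.08690400574033778}
scene [[501.90508632   0.         277.70722493]
 [  0.         501.90508632 216.049249  ]
 [  0.           0.           1.        ]] -0.04763752711942642 [1.05688724 0.26607406 0.88616565]
top [[499.4538585    0.         281.36337225]
 [  0.         499.4538585  209.85869297]
 [  0.           0.           1.        ]] -0.0017749648438161866 [ 0.36774657 -0.03388313  1.07472825]
```

View pics/scene0.png

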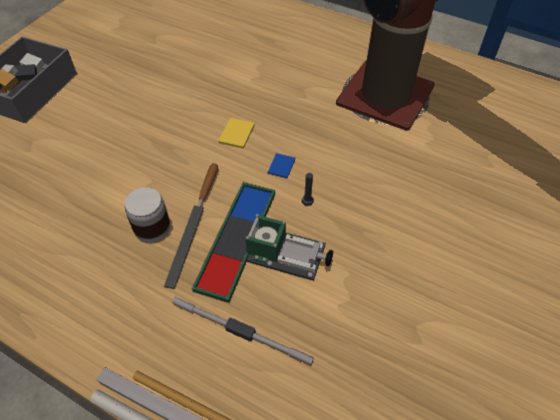

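View pics/top0.png

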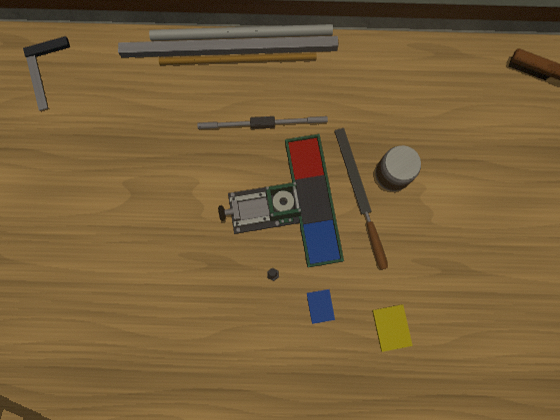

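The feeder is in the top view at about (285,200). The blue pad is at the lower end of the channel (322,242), the red pad at the upper end (306,158) and the knob at (222,213). The small blue sheet at (320,306) is a decoy. Next, a closer look.

```bash
python3 - <<'E'
from h import *
c=load('top0'); crop(c,'topcrop',205,120,355,280,5)
c=load('scene0'); crop(c,'scenecrop',180,150,350,310,4)
c=load('top0'); print(c['R'],at_z(c,222,213,.028),at_z(c,280,210,0))
E
```

```text
[[ 2.45383514e-02 -9.99689122e-01  4.41917769e-03]
 [-9.83498142e-01 -2.49330551e-02 -1.79191930e-01]
 [ 1.79246406e-01  5.08214843e-05 -9.83804210e-01]] [0.54846937 0.0922148  0.028     ] [ 0.56316947 -0.03085443  0.        ]
```

View pics/topcrop.png

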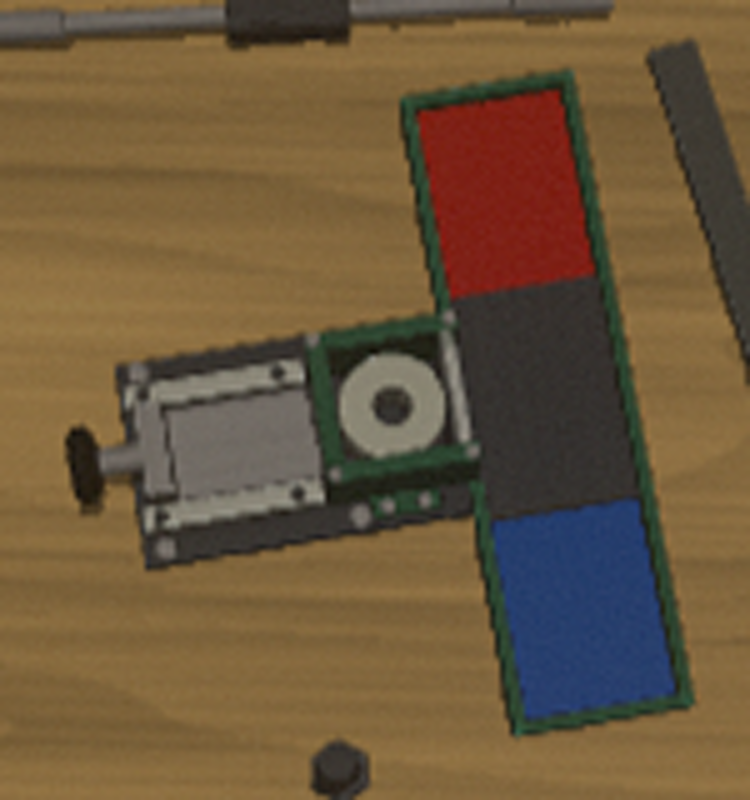

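View pics/scenecrop.png

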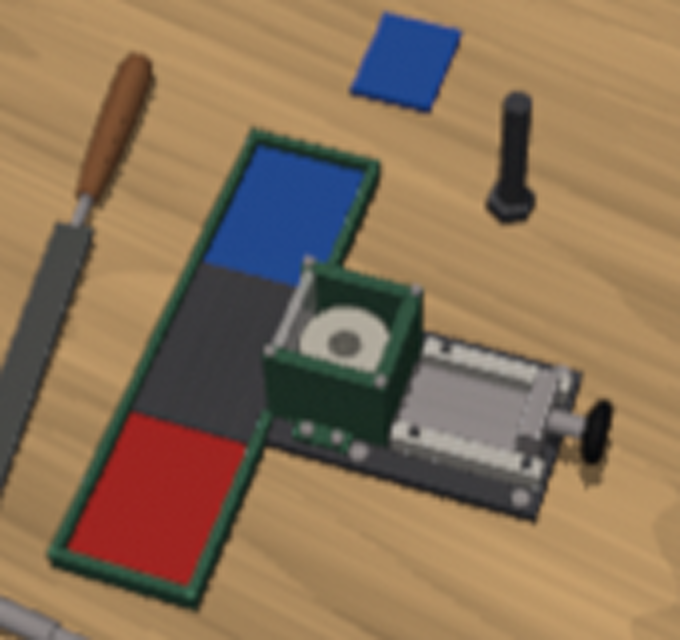

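```bash
cat > fit.py <<'E'
from h import *
from scipy.optimize import least_squares
T=load('top0');S=load('scene0')
# feeder pts, crop px
top=[((28,143,16),(402,98)),((106,143,16),(573,70)),((106,-143,16),(692,704)),((28,-143,16),(515,734)),
 ((-115,45,10),(117,365)),((-115,-45,10),(148,568)),((34,50,10),(447,300)),((100,50,10),(594,274)),((100,-50,10),(638,499)),((34,-50,10),(490,521))]
sc=[((28,143,16),(193,607)),((106,143,16),(50,553)),((106,-143,16),(255,130)),((28,-143,16),(380,160)),((-115,45,10),(537,520)),((100,50,10),(134,412)),((100,-50,10),(202,262))]
def px(p,s,u0,v0): return (np.array(p)+.5)/s-.5+np.array([u0,v0])
def W(f,x,y,a): 
    f=np.array(f)/1000; return np.array([x+np.cos(a)*f[0]-np.sin(a)*f[1],y+np.sin(a)*f[0]+np.cos(a)*f[1],f[2]])
def res(p,use='ts'):
    r=[]
    if 't' in use: r+=[proj(T,W(f,*p))-px(q,5,205,120) for f,q in top]
    if 's' in use: r+=[proj(S,W(f,*p))-px(q,4,180,150) for f,q in sc]
    return np.concatenate(r)
if __name__=='__main__':
  for u in('t','s','ts'):
    s=least_squares(res,[.56,-.04,-1.4],args=(u,),loss='soft_l1'); p=s.x
    print(u,p,np.round(res(p,u).reshape(-1,2),1).tolist())
  print('knob',W((-138,0,28),*p))
  print([proj(T,W((-138,0,28),*p)),(85+.5)/5+205,(468)/5+120])
  for n,c in(('t',T),('s',S)):
    e=c['t']; cam=-c['R'].T@c['t']; print(cam)
E
python3 fit.py
```

```text
t [ 0.57461563 -0.03693259 -1.37816638] [[-0.4, -0.3], [0.1, -0.3], [0.7, 0.3], [-0.2, 0.5], [-0.5, 0.1], [-0.5, -0.1], [0.4, -0.2], [0.6, 0.2], [0.2, -0.5], [-0.2, 0.1]]
s [ 0.57627675 -0.03409381 -1.37772191] [[0.5, -1.4], [-1.0, 0.7], [-0.5, -0.3], [0.9, 0.5], [0.1, -0.3], [-0.4, 0.0], [0.4, 0.3]]
ts [ 0.57498534 -0.03595408 -1.37659713] [[-1.0, -0.5], [-0.5, -0.5], [0.3, 0.1], [-0.6, 0.3], [-1.0, 0.0], [-0.9, -0.2], [-0.1, -0.4], [0.1, -0.1], [-0.2, -0.8], [-0.6, -0.1], [0.1, -2.3], [-1.3, -0.1], [-1.0, -1.0], [0.4, -0.2], [-0.4, -1.2], [-0.8, -0.8], [-0.1, -0.4]]
knob [0.54835398 0.09945187 0.028     ]
[array([218.59579966, 212.96856592]), 222.1, 213.6]
[ 0.36774657 -0.03388313  1.07472825]
[1.05688724 0.26607406 0.88616565]
```

```bash
python3 - <<'E'
from fit import *
import plant
print([n for n in dir(plant) if not n.startswith('_')])
try: print(plant.tcp_to_tips)
except Exception as e: print(e)
p=[.5748,-.0363,-1.3773]
def F(X):
    d=np.array(X[:2])-p[:2];c,s=np.cos(p[2]),np.sin(p[2]);return np.round([1000*(c*d[0]+s*d[1]),1000*(-s*d[0]+c*d[1])],1)
for n,u,v,z in(('tin top',403,160,.095),('bolt top',273,273.5,.09),('mag TL',205+313/5,120+340/5,.066),('magBR',205+473/5,120+452/5,.066),('wr L',200,127,.02),('file near',366,212,.02),('file h',383,267,.02),('filetip',340,130,.02)):
    X=at_z(T,u,v,z);print(n,X.round(3),F(X),depth(T,u,v).round(3))
from scipy.spatial.transform import Rotation as R
o=observe();w,x,y,z=o['eef_rot'];M=R.from_quat([x,y,z,w]).as_matrix();print(M.round(3))
print('feed',np.cos(p[2]),np.sin(p[2]))
E
```

```text
['Unreachable', 'capture', 'close_job', 'observe', 'tcp_to_tips']
0.008
tin top [ 0.656 -0.279  0.095] [253.3  32.6] [ 0.655 -0.278  0.096]
bolt top [ 0.42  -0.021  0.09 ] [ -45.2 -148.8] [ 0.42  -0.021  0.09 ]
mag TL [ 0.597 -0.004  0.066] [-27.2  27.7] [ 0.596 -0.004  0.071]
magBR [ 0.551 -0.071  0.066] [ 29.8 -29.7] [ 0.551 -0.071  0.07 ]
wr L [0.742 0.151 0.02 ] [-151.4  199.6] [0.743 0.151 0.016]
file near [ 0.56  -0.216  0.02 ] [173.  -49.1] [ 0.561 -0.217  0.014]
file h [ 0.443 -0.251  0.02 ] [ 185.1 -170.4] [ 0.443 -0.251  0.02 ]
filetip [ 0.743 -0.159  0.02 ] [152.8 141.2] [ 0.747 -0.161  0.007]
[[ 0.969 -0.001  0.247]
 [-0.247 -0.002  0.969]
 [-0.    -1.    -0.002]]
feed 0.1922911413684603 -0.9813379218960281
```

Feeder found at (0.575, -0.036) with yaw -78.9°. The knob and magazine positions agree with this fit. I'm turning the tool so its z axis points opposite the feed, and moving it behind the knob.

apply_moves(rows=[[[0.04,0,-0.029],-5],[[0.08,0,-0.058],-10],[[0.12,0,-0.087],-15],[[0.16,0,-0.116],-20],[[0.2,0,-0.146],-25.4]], fingers=0, newtons=20)

```text
time: 0.6
tcp_pos: [0.3126, 0.4125, 0.2293]
eef_rot: [-0.703, 0.704, 0.069, -0.07]
force: [1.2, 0.4, 1.1]
opening: 0.0548
```

```bash
cat > st.py <<'E'
from fit import *
from scipy.spatial.transform import Rotation as Ro
P=[.5748,-.0363,-1.3773]
def F(X,p=P):
    d=np.array(X[:2])-p[:2];c,s=np.cos(p[2]),np.sin(p[2]);return np.array([1000*(c*d[0]+s*d[1]),1000*(-s*d[0]+c*d[1])])
def st(target=None):
    o=observe();w,x,y,z=o['eef_rot'];M=Ro.from_quat([x,y,z,w]).as_matrix()
    print('t',o['time'],'feeder',F(o['tcp_pos']).round(1),'tipz',round(1000*(o['tcp_pos'][2]-tcp_to_tips),1),'zyaw',np.degrees(np.arctan2(M[1,2],M[0,2])).round(2),'want',np.degrees(P[2])+180,'F',o['force'].round(1),'open',o['opening'])
    if target is not None:
        X=W((target[0],target[1],target[2]),*P)+[0,0,tcp_to_tips]; print('tool shift',(M.T@(X-o['tcp_pos'])).round(4))
if __name__=='__main__':
    import sys; st([float(a) for a in sys.argv[1:4]] if len(sys.argv)>3 else None)
E
python3 st.py -180 0 60
```

```text
t 0.6 feeder [-490.8 -171. ] tipz 221.3 zyaw 101.33 want 101.08652287663172 F [1.2 0.4 1.1] open 0.05477030523434166
tool shift [ 0.1699  0.1617 -0.3112]
```

apply_moves(rows=[[[0.02,0,-0.035],0],[[0.042,0,-0.075],0],[[0.064,0,-0.115],0],[[0.086,0,-0.155],0],[[0.108,0.03,-0.195],0]])

```text
time: 1.1
tcp_pos: [0.4579, 0.2445, 0.2056]
eef_rot: [-0.704, 0.704, 0.072, -0.067]
force: [0.5, 1.2, 0.2]
opening: 0.0153
```

```bash
python3 st.py -180 0 60
```

```text
t 1.1 feeder [-298.   -60.7] tipz 197.6 zyaw 101.3 want 101.08652287663172 F [0.5 1.2 0.2] open 0.015321181374823294
tool shift [ 0.0594  0.1381 -0.1181]
```

apply_moves(rows=[[[0.02,0.02,-0.035],0],[[0.04,0.05,-0.075],0],[[0.059,0.085,-0.118],0],[[0.059,0.12,-0.118],0],[[0.059,0.138,-0.118],0]])

```text
time: 1.6
tcp_pos: [0.538, 0.138, 0.0637]
eef_rot: [-0.704, 0.704, 0.069, -0.068]
force: [-0.1, 1.1, -0.6]
opening: 0.0006
```

```bash
python3 - <<'E'
from st import *
st((-180,0,14))
c=snap('top','top1');crop(c,'top1c',150,120,350,280,4)
c=snap('scene','sc1');crop(c,'sc1c',180,130,380,310,4)
E
```

```text
t 1.6 feeder [-178.1   -2.6] tipz 55.7 zyaw 101.13 want 101.08652287663172 F [-0.1  1.1 -0.6] open 0.0005775971606390067
tool shift [0.0025 0.0417 0.0019]
```

View pics/top1c.png

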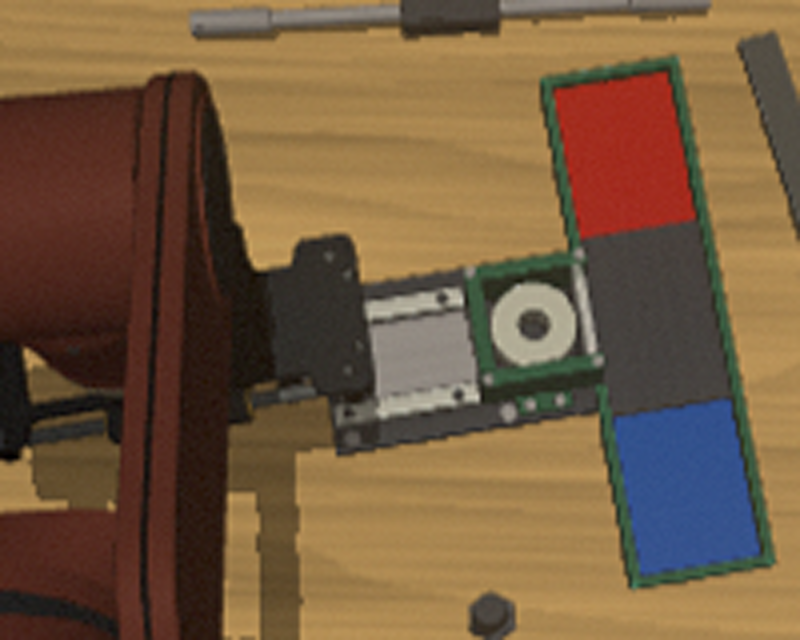

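View pics/sc1c.png

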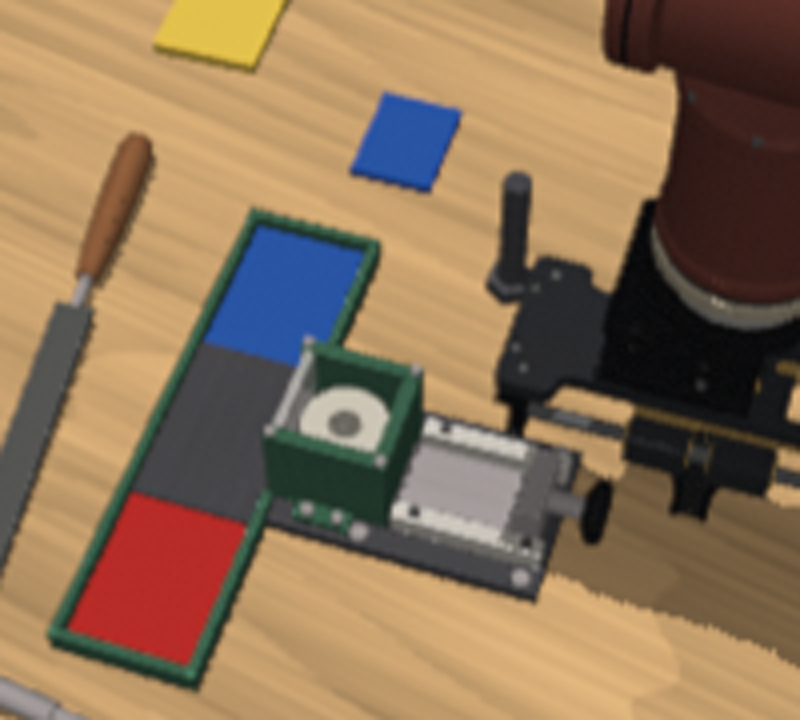

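The fingers stand behind the knob, with a gap of about 25 mm, and the body's long side lies along the feed. I'm lowering and starting the push.

apply_moves(rows=[[[0.0025,0.02,0.002],0],[[0.0025,0.0417,0.002],0],[[0.0025,0.0417,0.002],0]])

```text
time: 2.0
tcp_pos: [0.5366, 0.142, 0.0206]
eef_rot: [-0.704, 0.704, 0.067, -0.071]
force: [-1.3, -0.2, 0.7]
opening: 0.0005
```

```bash
python3 st.py -161 0 14
```

```text
t 2.0 feeder [-182.3   -3.2] tipz 12.6 zyaw 101.27 want 101.08652287663172 F [-1.3 -0.2  0.7] open 0.0005449474928048786
tool shift [ 0.0031 -0.0014 -0.0213]
```

apply_moves(rows=[[[0.003,-0.001,-0.008],0],[[0.003,-0.001,-0.016],0],[[0.003,-0.001,-0.024],0],[[0.003,-0.001,-0.032],0],[[0.003,-0.001,-0.04],0]])

```text
time: 2.5
tcp_pos: [0.5481, 0.1044, 0.0228]
eef_rot: [0.705, -0.703, -0.068, 0.07]
force: [-2.1, 12.6, 4.6]
opening: 0.0005
```

```bash
python3 st.py -95 0 14
```

```text
t 2.5 feeder [-143.2    0.9] tipz 14.8 zyaw 101.19 want 101.08652287663172 F [-2.1 12.6  4.6] open 0.0004958658184897449
tool shift [-0.001   0.0007 -0.0482]
```

apply_moves(rows=[[[-0.001,0,-0.008],0],[[-0.001,0,-0.016],0],[[-0.001,0,-0.024],0],[[-0.001,0,-0.032],0],[[-0.001,0,-0.04],0]])

```text
time: 3.0
tcp_pos: [0.5553, 0.0671, 0.0232]
eef_rot: [0.706, -0.701, -0.068, 0.07]
force: [1.0, 12.9, -0.1]
opening: 0.0004
```

```bash
python3 st.py -93 0 14
```

```text
t 3.0 feeder [-105.2    0.7] tipz 15.2 zyaw 101.17 want 101.08652287663172 F [ 1.  12.9 -0.1] open 0.0004178349662751288
tool shift [-0.0008  0.0011 -0.0122]
```

apply_moves(rows=[[[-0.001,0,-0.006],0],[[-0.001,0,-0.009],0],[[-0.001,0,-0.012],0],[[-0.001,0,-0.014],0]])

```text
time: 3.4
tcp_pos: [0.5574, 0.0552, 0.0234]
eef_rot: [0.708, -0.7, -0.068, 0.069]
force: [1.5, 11.8, -2.5]
opening: 0.0004
```

```bash
python3 - <<'E'
from st import *
st((-93,0,14))
c=snap('top','top2');crop(c,'top2c',150,120,350,280,4)
c=snap('scene','sc2');crop(c,'sc2c',180,130,380,310,4)
E
```

```text
t 3.4 feeder [-93.2   0.6] tipz 15.4 zyaw 101.12 want 101.08652287663172 F [ 1.5 11.8 -2.5] open 0.0004105502100363562
tool shift [-0.0006  0.0014 -0.0002]
```

View pics/sc2c.png

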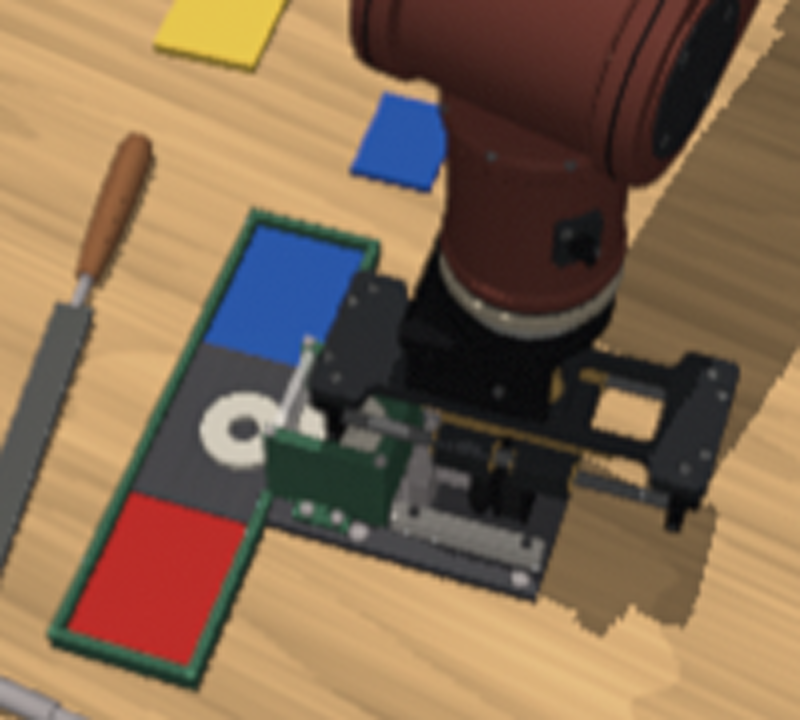

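View pics/top2c.png

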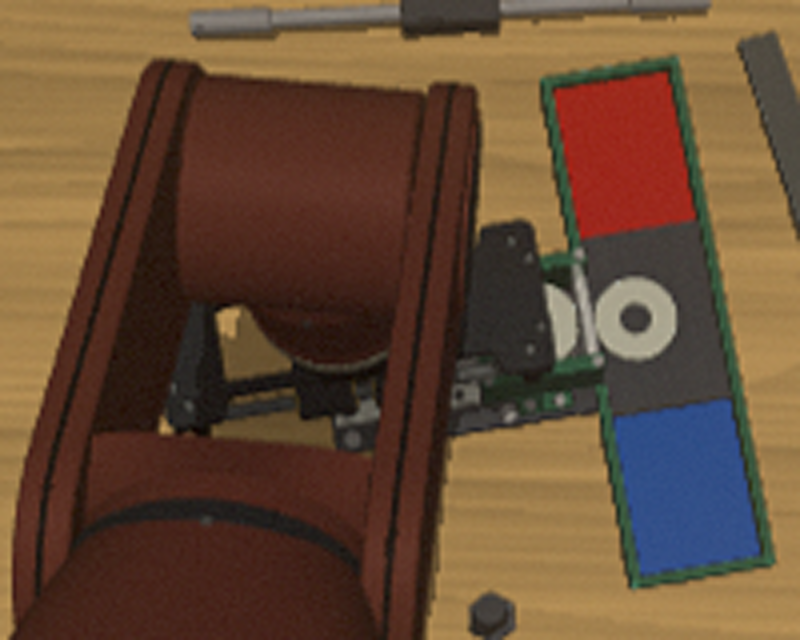

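```bash
python3 - <<'E'
from st import *
T2=load('top2');S2=load('sc2')
u=(635.5)/4-.5+150;v=(318.5)/4-.5+120
print(F(at_z(T2,u,v,.016)),F(at_z(S2,180+245/4,130+430/4,.016)))
st()
E
```

```text
[56.44265277  0.07226857] [53.77328808  2.0132358 ]
t 3.5 feeder [-92.9   0.6] tipz 15.5 zyaw 101.12 want 101.08652287663172 F [ 1.6  9.6 -1.5] open -6.733013019266122e-05
```

The washer is out at x≈56, and the force shows no contact with the stop yet. I'm pressing a few mm further.

apply_moves(rows=[[[-0.001,0.001,-0.003],0],[[-0.001,0.001,-0.005],0],[[-0.001,0.001,-0.005],0]])

```text
time: 3.8
tcp_pos: [0.558, 0.0529, 0.0234]
eef_rot: [0.71, -0.698, -0.069, 0.068]
force: [-0.4, 15.7, 2.6]
opening: 0.0001
```

```bash
python3 st.py
```

```text
t 3.8 feeder [-90.8   0.7] tipz 15.4 zyaw 101.07 want 101.08652287663172 F [-0.4 15.7  2.6] open 0.00011284605349379267
```

apply_moves(rows=[[[-0.001,0.001,-0.006],0],[[-0.001,0.001,-0.008],0],[[-0.001,0.001,-0.008],0]])

```text
time: 4.1
tcp_pos: [0.5581, 0.0527, 0.0233]
eef_rot: [0.714, -0.693, -0.068, 0.067]
force: [-3.2, 35.1, 7.9]
opening: 0.0003
```

```bash
python3 - <<'E'
from st import *
st()
c=snap('top','top3');crop(c,'top3c',260,160,350,230,8)
E
```

```text
t 4.1 feeder [-90.5   0.7] tipz 15.3 zyaw 100.99 want 101.08652287663172 F [-3.2 35.1  7.9] open 0.0002524701077238271
```

View pics/top3c.png

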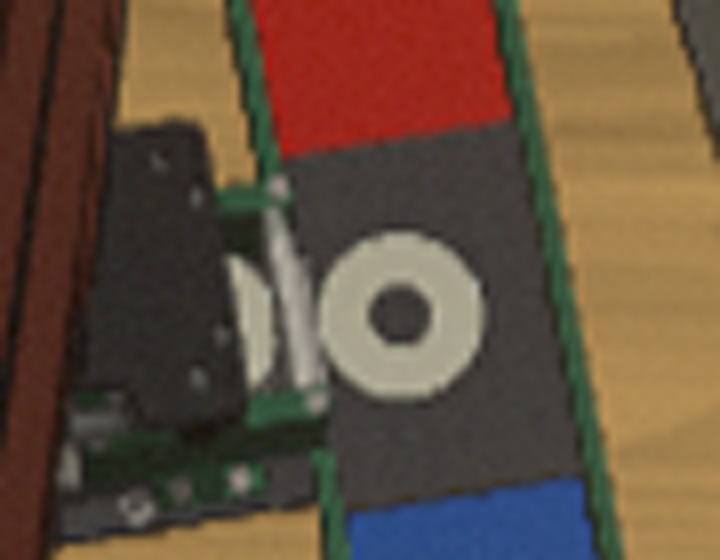

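The plunger is home: the force rose to 35 N with no further motion. The washer lies on the apron at crop (401,315). I'm backing off straight.

apply_moves(rows=[[[0,0,0.016],0],[[0,0,0.032],0],[[0,0,0.048],0],[[0,0,0.066],0],[[0,0,0.088],0]])

```text
time: 4.65
tcp_pos: [0.5415, 0.1389, 0.0261]
eef_rot: [0.714, -0.694, -0.068, 0.067]
force: [0.8, -0.3, -0.1]
opening: 0.0005
```

apply_moves(rows=[[[0,0,0.015],0],[[0,-0.04,0.015],0],[[0,-0.08,0.015],0],[[0,-0.12,0.015],0]])

```text
time: 5.05
tcp_pos: [0.5382, 0.1501, 0.1476]
eef_rot: [0.714, -0.694, -0.068, 0.067]
force: [-0.2, 0.1, -0.4]
opening: 0.0005
```

```bash
python3 - <<'E'
from st import *
T3=load('top3')
print(F(at_z(T3,260+401.5/8-.5,160+315.5/8-.5,.016)))
st((64,48,90))
c=snap('top','top4');crop(c,'top4c',150,120,350,280,4)
c=snap('scene','sc4');crop(c,'sc4c',180,130,380,310,4)
E
```

```text
[5.93170195e+01 4.57348103e-03]
t 5.05 feeder [-190.   -0.] tipz 139.6 zyaw 100.97 want 101.08652287663172 F [-0.2  0.1 -0.4] open 0.0005466256922807975
tool shift [ 0.0484  0.0428 -0.2551]
```

View pics/sc4c.png

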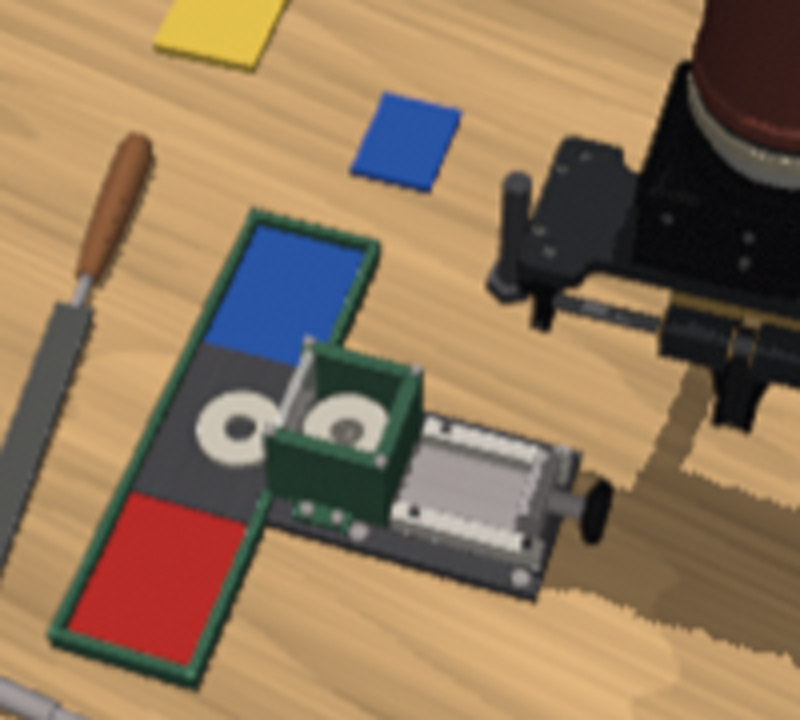

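View pics/top4c.png

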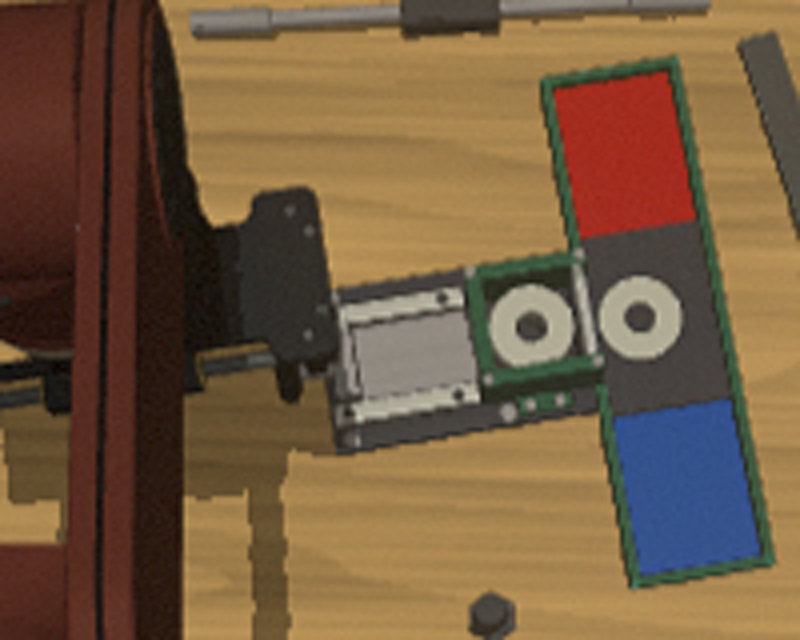

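The plunger is out again at its start position, the stack has dropped, and the washer lies at x 59.3, y 0. I'm moving over the channel on the red side of the washer with the fingers slightly open, so they make a stable two-point pusher.

apply_moves(rows=[[[0.01,0,-0.045],0],[[0.02,0,-0.095],0],[[0.03,0,-0.145],0],[[0.04,0,-0.195],0],[[0.048,0,-0.245],0]], fingers=0.018)

```text
time: 5.65
tcp_pos: [0.636, -0.0795, 0.1475]
eef_rot: [0.713, -0.694, -0.072, 0.062]
force: [0.3, 1.0, 0.4]
opening: 0.0174
```

```bash
python3 st.py 65 48 40
```

```text
t 5.65 feeder [54.2 51.8] tipz 139.5 zyaw 100.96 want 101.08652287663172 F [0.3 1.  0.4] open 0.01742937072463173
tool shift [-0.0054  0.0991 -0.0134]
```

apply_moves(rows=[[[-0.005,0.0,-0.013],0],[[-0.005,0.035,-0.013],0],[[-0.005,0.07,-0.013],0],[[-0.005,0.099,-0.013],0],[[-0.005,0.099,-0.013],0]])

```text
time: 6.15
tcp_pos: [0.63, -0.0889, 0.0422]
eef_rot: [0.715, -0.693, -0.069, 0.066]
force: [-1.3, -0.4, -0.2]
opening: 0.0178
```

```bash
python3 - <<'E'
from st import *
st((65,48,12))
c=snap('top','top5');crop(c,'top5c',230,120,350,280,4)
c=snap('scene','sc5');crop(c,'sc5c',180,130,380,310,4)
E
```

```text
t 6.15 feeder [62.2 44. ] tipz 34.2 zyaw 100.94 want 101.08652287663172 F [-1.3 -0.4 -0.2] open 0.01783099199923388
tool shift [ 0.0038  0.0221 -0.0034]
```

View pics/sc5c.png

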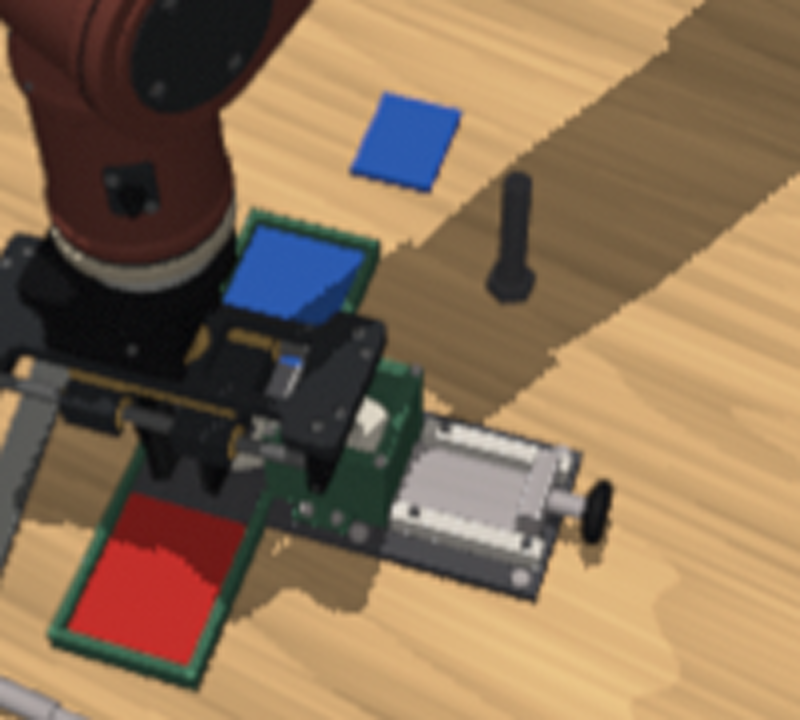

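View pics/top5c.png

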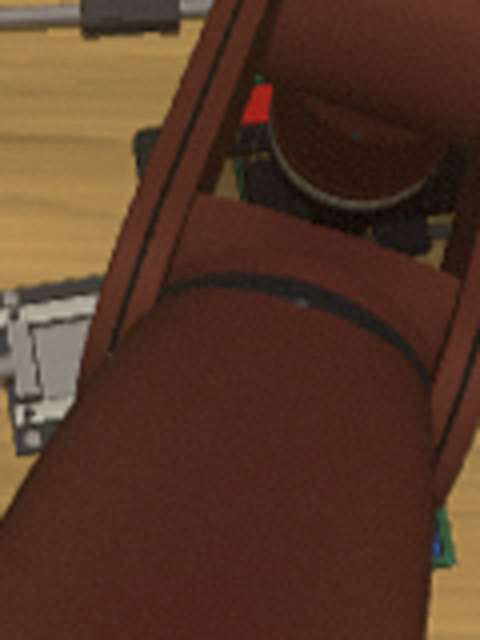

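The body end has a small peg hanging down near (315,480) in the scene crop, so I'm checking its height against the magazine before descending.

```bash
python3 - <<'E'
from st import *
c=load('sc5')
for (a,b) in((315,475),(318,488),(312,460),(150,470),(215,490),(340,430),(270,390),(335,350),(120,410)):
    X=depth(c,180+a/4,130+b/4); print((a,b),F(X).round(0),(X[2]*1000).round(0))
# all points of gripper: z between 60 and 200 in this region ; min z per feeder-x bin
d=c['range_z'];pts=[]
for v in range(190,265):
  for u in range(180,290):
    if d[v,u]>0:
      X=depth(c,u,v);f=F(X);pts.append((f[0],f[1],X[2]*1000))
p=np.array(pts)
for x0 in range(-60,160,10):
    m=(abs(p[:,0]-x0)<5)&(p[:,2]>70)&(p[:,1]<100)
    if m.any(): i=p[m][:,2].argmin(); print(x0,p[m][i].round(0))
E
```

```text
(315, 475) [-18.  83.] 128.0
(318, 488) [-19.  83.] 118.0
(312, 460) [-17.  83.] 139.0
(150, 470) [81. 58.] 47.0
(215, 490) [47. 58.] 45.0
(340, 430) [-27.  73.] 154.0
(270, 390) [ 51. -28.] 13.0
(335, 350) [-11.  34.] 156.0
(120, 410) [78. 78.] 129.0
-30 [-32.  28.  70.]
-20 [-20.  41. 111.]
-10 [-14.  84. 113.]
0 [  4.  79. 124.]
10 [ 12.  20. 121.]
20 [ 25.  31. 114.]
30 [ 25.  35. 112.]
40 [ 44.  84. 115.]
50 [ 46.  84. 114.]
60 [ 60.  78. 119.]
70 [75. 54. 74.]
80 [78. 57. 70.]
90 [86. 58. 72.]
100 [ 98.  84. 113.]
110 [106.  84. 113.]
120 [118.  78. 119.]
130 [128.  79. 120.]
140 [144.  64. 115.]
150 [147.  56. 106.]
```

The body bottom will sit at about 85 mm, clear of the magazine at 66 mm. I'm descending behind the washer.

apply_moves(rows=[[[0.006,0.006,-0.003],0],[[0.006,0.012,-0.003],0],[[0.006,0.018,-0.003],0],[[0.006,0.0215,-0.003],0],[[0.006,0.0215,-0.003],0]])

```text
time: 6.75
tcp_pos: [0.6401, -0.091, 0.0255]
eef_rot: [0.714, -0.694, -0.071, 0.064]
force: [0.2, 1.0, 0.7]
opening: 0.0179
```

```bash
python3 st.py 65 30 12; python3 - <<'E'
from st import *
o=observe();w,x,y,z=o['eef_rot'];print(Ro.from_quat([x,y,z,w]).as_matrix().round(3))
c=snap('scene','sc6');crop(c,'sc6c',200,200,300,280,8)
E
```

```text
t 6.75 feeder [66.2 53.6] tipz 17.5 zyaw 100.97 want 101.08652287663172 F [0.2 1.  0.7] open 0.01790297163252256
tool shift [-0.0237  0.0052  0.001 ]
[[ 0.982  0.008 -0.19 ]
 [ 0.19   0.029  0.981]
 [ 0.014 -1.     0.027]]
```

View pics/sc6c.png

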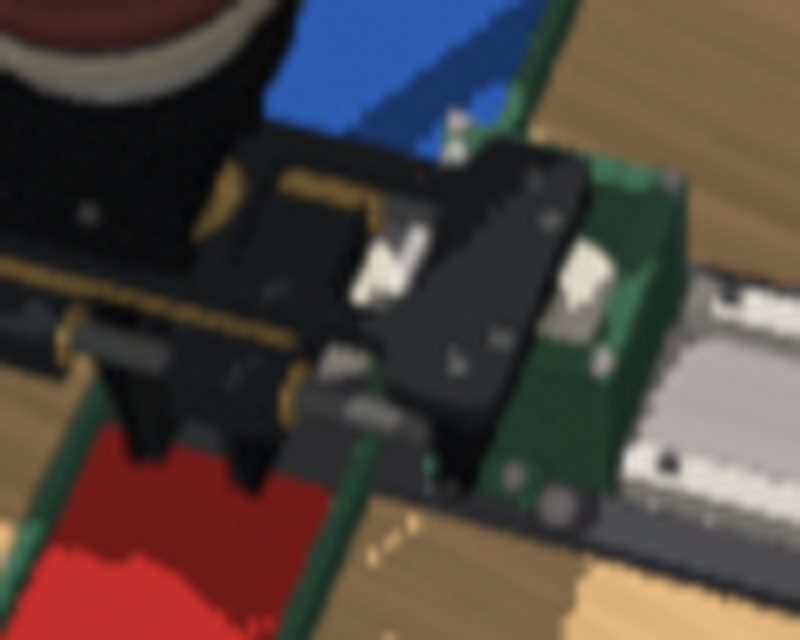

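apply_moves(rows=[[[-0.003,0.0053,0.001],0],[[-0.003,0.0053,0.001],0],[[-0.003,0.0053,0.001],0]])

```text
time: 7.1
tcp_pos: [0.6369, -0.0904, 0.0203]
eef_rot: [0.714, -0.694, -0.071, 0.064]
force: [0.3, -0.0, 0.8]
opening: 0.0178
```

```bash
python3 st.py 65 30 11.5
```

```text
t 7.1 feeder [65.  50.5] tipz 12.3 zyaw 100.97 want 101.08652287663172 F [ 0.3 -0.   0.8] open 0.017770433615980713
tool shift [-0.0206  0.0005 -0.    ]
```

apply_moves(rows=[[[-0.01,0.001,0],0],[[-0.02,0.001,0],0],[[-0.03,0.0005,0],0],[[-0.04,0.0005,0],0],[[-0.05,0.0003,0],0]])

```text
time: 7.6
tcp_pos: [0.5868, -0.1001, 0.0194]
eef_rot: [0.714, -0.694, -0.071, 0.063]
force: [1.0, 0.7, -0.5]
opening: 0.0182
```

```bash
python3 st.py 66 -45 11.3;  python3 - <<'E'
from h import *
c=snap('scene','sc7');crop(c,'sc7c',200,180,300,280,7)
c=snap('top','top7');crop(c,'top7c',230,120,350,280,4)
E
```

```text
t 7.6 feeder [64.9 -0.5] tipz 11.4 zyaw 100.95 want 101.08652287663172 F [ 1.   0.7 -0.5] open 0.018172447944009032
tool shift [-0.0445 -0.0006 -0.0012]
```

View pics/sc7c.png

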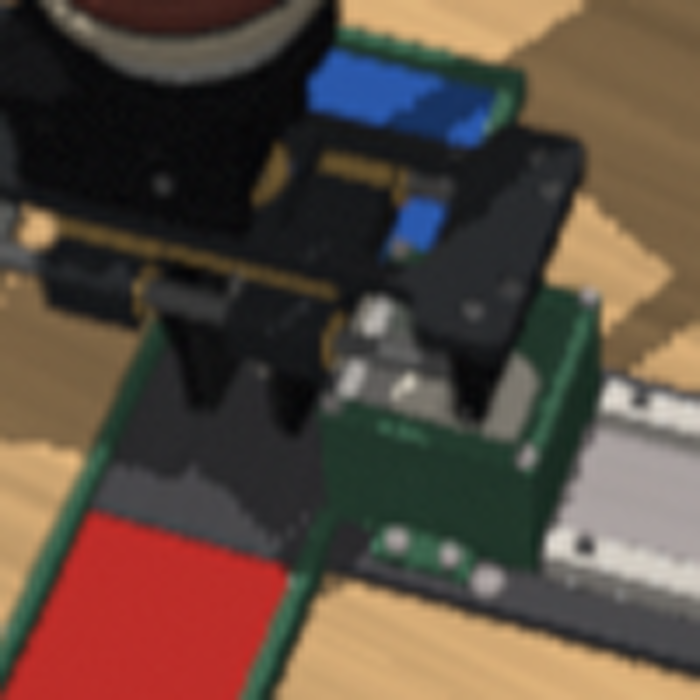

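View pics/top7c.png

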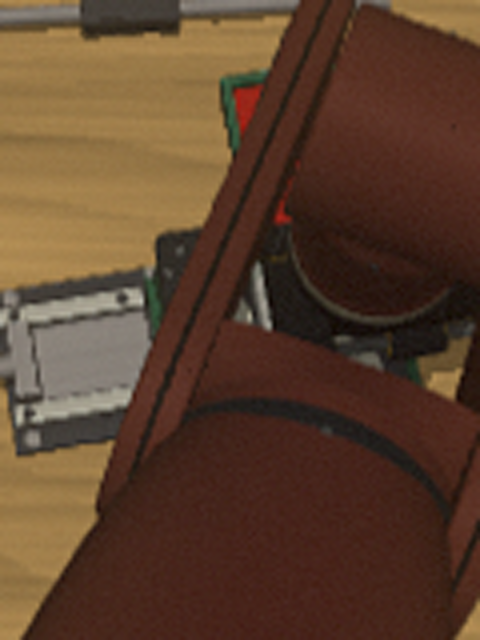

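apply_moves(rows=[[[-0.012,-0.0004,-0.001],0],[[-0.024,-0.0006,-0.001],0],[[-0.036,-0.0006,-0.001],0],[[-0.048,-0.0006,-0.001],0],[[-0.06,-0.0006,-0.001],0]])

```text
time: 8.2
tcp_pos: [0.5266, -0.1126, 0.019]
eef_rot: [0.714, -0.694, -0.071, 0.064]
force: [1.3, 0.5, 0.6]
opening: 0.0182
```

```bash
python3 st.py 66 -65 11;  python3 - <<'E'
from h import *
c=snap('scene','sc8');crop(c,'sc8c',200,170,300,270,7)
E
```

```text
t 8.2 feeder [ 65.6 -61.9] tipz 11.0 zyaw 100.93 want 101.08652287663172 F [1.3 0.5 0.6] open 0.018174363685065358
tool shift [-0.0031 -0.     -0.0004]
```

View pics/sc8c.png

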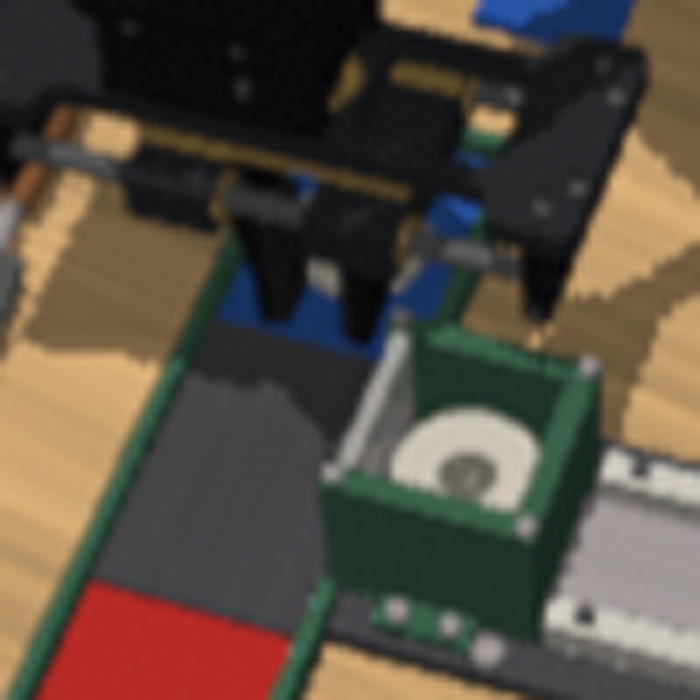

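The washer shows between the fingers on the pad, at (322,275). I'm backing off, lifting and clearing the view.

apply_moves(rows=[[[0.006,-0.001,0],0],[[0.012,-0.002,0],0],[[0.012,-0.035,0],0],[[0.012,-0.08,0],0],[[0.012,-0.125,0],0]])

```text
time: 8.75
tcp_pos: [0.5361, -0.1136, 0.1445]
eef_rot: [0.714, -0.693, -0.07, 0.065]
force: [0.6, -0.1, 0.7]
opening: 0.0178
```

apply_moves(rows=[[[0.04,0,0.02],0],[[0.08,0,0.05],0],[[0.12,0,0.08],0],[[0.16,0,0.11],0],[[0.2,0,0.14],0]])

```text
time: 9.25
tcp_pos: [0.7078, 0.0639, 0.1506]
eef_rot: [0.714, -0.693, -0.07, 0.065]
force: [0.3, -0.5, 0.5]
opening: 0.0174
```

```bash
python3 st.py;  python3 - <<'E'
from h import *
c=snap('scene','sc9');crop(c,'sc9c',180,150,350,310,4)
c=snap('top','top9');crop(c,'top9c',205,120,355,280,5)
E
```

```text
t 9.25 feeder [-72.8 149.8] tipz 142.6 zyaw 100.97 want 101.08652287663172 F [ 0.3 -0.5  0.5] open 0.017369053037112073
```

View pics/sc9c.png

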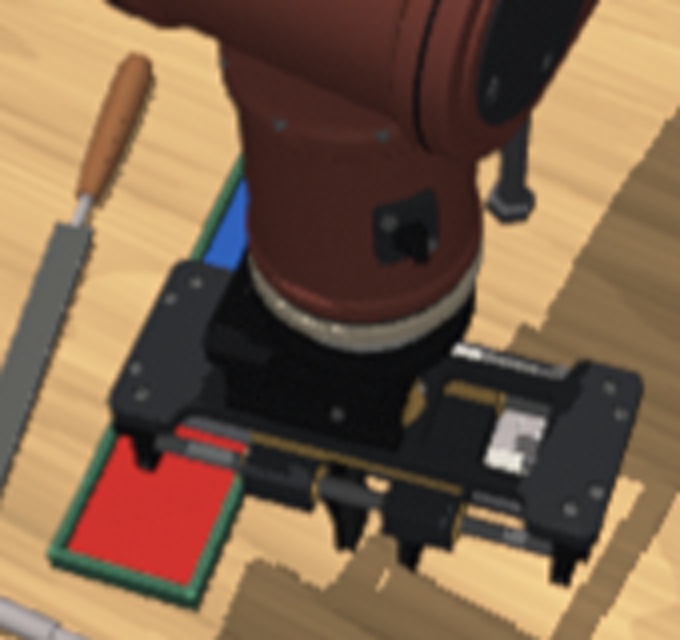

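View pics/top9c.png

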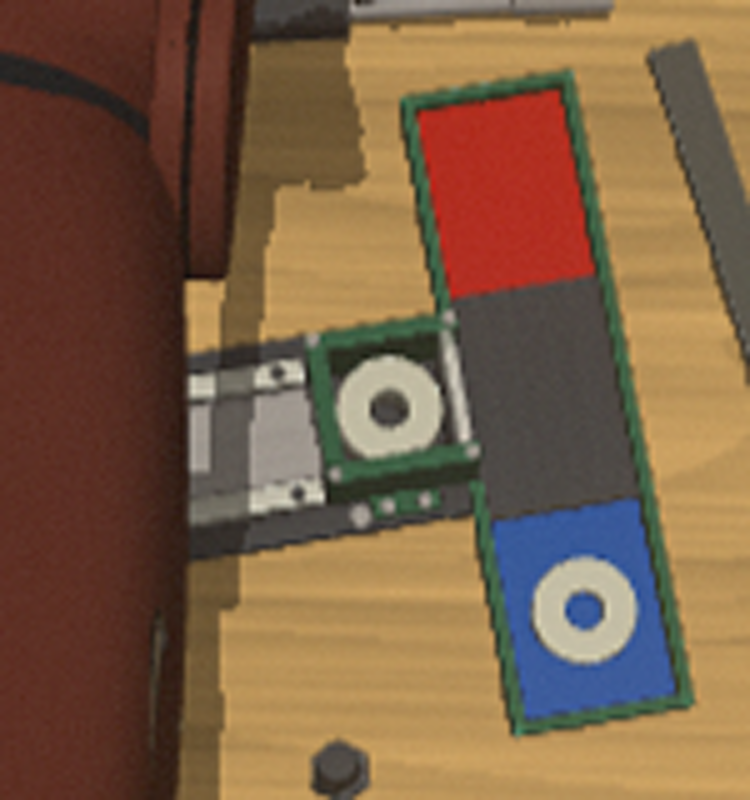

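The washer lies centred on the blue pad at crop (585,610). I'm moving clear for one last look at the rest of the scene.

apply_moves(rows=[[[-0.02,-0.02,0.04],0],[[-0.04,-0.04,0.08],0],[[-0.06,-0.06,0.12],0],[[-0.08,-0.06,0.16],0],[[-0.1,-0.06,0.2],0]])

```text
time: 9.85
tcp_pos: [0.5715, 0.244, 0.2159]
eef_rot: [0.715, -0.692, -0.073, 0.065]
force: [0.7, 0.7, -0.3]
opening: 0.0183
```

```bash
python3 - <<'E'
from st import *
st()
c=snap('scene','sc10');a=snap('top','top10')
u,v=px((585,610),5,205,120);print(F(at_z(a,u,v,.014)),'bolt',F(at_z(a,273,273.5,.09)))
for d in((15,0),(-15,0),(0,15),(0,-15)):
    q=proj(a,W((F(at_z(a,u,v,.014))[0]+d[0],F(at_z(a,u,v,.014))[1]+d[1],14),*P)); print(d,(depth(a,*q)[2]*1000).round(1))
E
```

```text
t 9.85 feeder [-275.7   50.6] tipz 207.9 zyaw 101.25 want 101.08652287663172 F [ 0.7  0.7 -0.3] open 0.018334799941625388
[ 68.02860202 -95.33180556] bolt [ -45.18920913 -148.79663489]
(15, 0) 13.8
(-15, 0) 12.6
(0, 15) 14.9
(0, -15) 15.5
```

View pics/sc10.png

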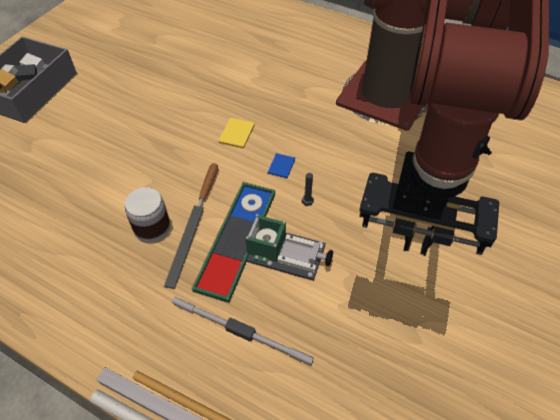

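View pics/top10.png

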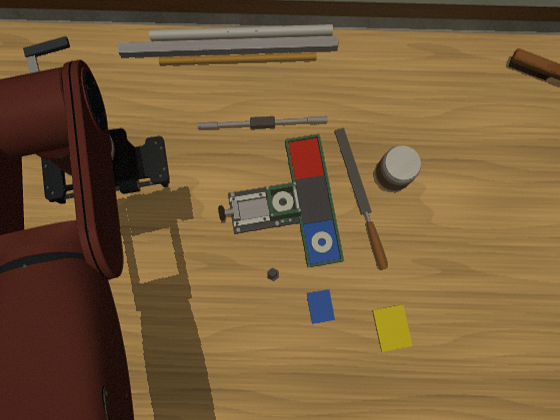

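The washer sits at (68, -95), top at about 14 mm, flat on the blue pad (top view (322,242)). The knob is out at (222,213), and the tin, bolt, file and wrench are at the same pixels as at the start.

```bash
python3 -c "
from plant import *
print(close_job())"
```

```text
the job is handed in; nothing more can be done
None
```

The job is done and handed in. One washer lies flat on the blue pad, at about 9.9 s on the robot's clock.

- **Push:** I pushed the knob home once with shut fingers. The force rose to about 35 N with no further motion, and the washer came out to x 59. Then I backed off, and the pictures showed the plunger out again and the stack dropped.
- **Nudge:** I pushed the washer along the channel with the two fingertips slightly apart, without gripping or lifting it.
- **Washer position:** It is centred at about x 68, y -95 in the feeder frame; the pad's centre is x 67, y -93.5. Its edge is about 9 mm or more inside the pad all round. Depth readings on its top were 12.6 to 15.5 mm against the expected 14, so it lies flat within sensor noise.
- **Everything else:** The apron was empty, so no second washer came out. The tin, bolt, file and tap wrench appear at the same pixels as at the start, and the arm stands clear.

Two things did not match exactly:
- The two cameras disagreed by 2 to 3 mm on the feeder's position, which is about the stated calibration error.
- The tool was left tilted about 1.6° after the hard push; this had no visible effect.

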